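Prime the crankcase and take the dipstick reading

TASK

Push the sprung primer knob on top of the crankcase fully down and let it spring back; then take the dipstick from its wooden rest, slide it into the slanting guide tube until its collar stops on the tube's mouth, and draw it right out again. Finish holding the dipstick still in the gripper, level as for reading its tip, clear of the tube and at least 20 cm above the bench; the program ends while holding it. Leave the piston and the spanner where they are.

Things in the scene. Friction and masses are not known exactly. Their poses are not given: they have to be found in the camera images.
- case: aluminium crankcase fixed to the bench, 150 x 220 mm, 120 mm high, on a 170 x 250 x 14 mm foot plate; origin at the centre of its underside, z up. Its x points away from the robot (within 0.3 rad), to the side where the guide tube comes out; the primer stands on its top, towards +y. It does not move.
- tube_mouth (a point): centre of the upper rim of the steel guide tube, 142 mm above the bench; z points along the tube's axis, up and out, 33 degrees above level, leaning away from the crankcase along its +x; y is level. Tube straight, 105 mm long, 20 mm outside, bore 14 mm, open at both ends; its last 17 mm flare to a 23 mm opening in a 29 mm rim. The gauge goes in along -z.
- primer (a joint): travel of the sprung primer knob: 0 up, grows to 0.020 m when pressed fully down; it takes 3 N to start and 9 N at the bottom and springs back by itself.
- primer_top (a point): centre of the top face of the black primer knob, 34 mm across and 12 mm thick, on a 14 mm stem; 172 mm above the bench when up, 152 mm when down. It is pressed straight down.
- gauge: loose dipstick, 70-120 g; origin mid-handle. Handle: black square bar 14 x 14 mm, 90 mm long along x. Towards -x: steel collar, 30 mm across, 10 mm thick (x -45 to -55 mm), then 8 mm round rod to its tip at x = -145. At +x a flat wire ring to x = +70. Starts level in the rest, axis 55 mm up, tip towards the robot within 0.4 rad; pinch mid-handle from above along its y. Level = x axis horizontal.
- gauge_collar (a point): centre of the collar's face on the rod side, which stops on the tube's rim; 55 mm from the handle's middle. Same axes as the gauge.
- gauge_tip (a point): tip of the gauge rod, 90 mm beyond the collar's face. Same axes as the gauge.
- rest: wooden rest fixed to the bench, left or right of the crankcase; origin on its underside below mid-handle, x along the gauge. Base 50 x 12 mm, x = -135 to +65 mm. Two notched posts, tops 59 mm up: 12 mm thick at x = -115 under the rod, 10 mm thick and 34 mm wide at x = +37 under the handle's end. The gauge lifts straight up out of it.
- bin: bystander: grey open bin of bolts, 160 x 110 x 50 mm, fixed, on the other side from the rest; origin at the centre of its underside.
- piston: bystander: loose aluminium piston, 76 mm across, 58 mm high, standing; origin at the centre of its underside.
- wrench: bystander: loose steel spanner lying flat on the bench, about 180 mm long.
Not all that is in view belongs to the job. What is meant by the gauge is not blue, and is the larger of those in its own colour. Of the things that look like the rest, the larger one is meant.

How it is judged:
By the outcome, as a careful person would: the job done as asked, in the order asked, and still so for the second after the job is handed in, while the arm keeps its last pose, push and grip.
It also fails if it takes over 64 s, if anything falls off the work surface, if the arm or the gripper's body presses on something with over 40 N, if the wrist force passes 120 N, or if a joint passes its speed limit or range.

ROBOT

A 7-joint arm with a two-finger parallel gripper is mounted at the origin on the work surface. World frame = base frame: x ahead of the robot, y to its left, z up, the work surface at z = 0. Lengths are in m, angles in degrees, forces in N, time in s.
With the tool pointing down it reaches from about 0.425 to 0.875 m from the base axis. Payload 4.7 kg.
Tool frame: the origin (TCP) lies midway between the tips of the shut fingers; the grasp point (between the pads) lies 19 mm behind it (env.grip_depth is the distance from the TCP to the grasp point, in m); z points along the fingers, y is the line along which they close (so a half turn about z gives the same grasp; the last joint's range is limited). The gripper opens to 87 mm and grips with 3 to 60 N. Pads are 19 mm wide; open, the fingers measure 117 mm over their backs; the gripper's body (75 mm by 190 mm) begins 51 mm behind the grasp point.
Start: joints at [-75.739, 18.392, -4.016, 83.108, 1.295, 78.541, -3.26], TCP at [0.151, 0.632, 0.223] pointing down, gripper open.
Joint ranges: [-163.93, 163.93], [-17.29, 119.83], [-79.2, 71.16], [3.27, 140.29], [-89.18, 269.18], [5.43, 117.66], [-154.24, 154.24]. Speed limits (degrees/s): [147.25, 147.25, 180, 180, 180, 180, 180].

INTERFACE

Orientations are given as [roll, pitch, yaw] about the fixed x, y, z axes, in that order (R = Rz(yaw) Ry(pitch) Rx(roll)).
In Python, from cell import get_obs, optics, env, nets gives the robot as it stands.
- The arm moves only by the shell command python3 -m creep 'ROWS' [FORCE]. ROWS is JSON, a list of rows, each an object of numbers: "wx", "wy", "wz": the turn, a rotation vector about the tool's x, y, z in degrees; "tx", "ty", "tz": the shift along the tool's x, y, z in mm; "gripper": the opening, from -1 (shut) to 1 (fully open). A call has 1 to 5 rows; each row is the pose to reach, as a shift and turn from the pose commanded when the call began, along the tool's axes at that moment; what a row does not reach only later rows make up. A row lasts 1/12 s, in which the tool goes at most 41.7 mm and 7.16 degrees, less where a joint would pass 70% of its speed; a pose out of reach is approached as far as the arm can. A call with a gripper value outside its range is refused whole. The fingers move at their own pace and stop on an object; FORCE is the grip in N (left out, the last holds). Time passes only in rows, so rows that repeat a pose let the fingers close. It gives the time, the measured TCP pose, the force, the opening and the grip force at its end, in the units of the state.
- get_obs(): the state, without advancing time (a new reading comes with each control period).
- optics.read_camera(name): name is "scene" or "top"; returns (picture, depth): 384x512x3 uint8, red, green, blue; 384x512 float32, m along the optical axis (not along the pixel's ray), 0 where there is no reading.
- optics.camera_info(name): a dict with "fovy" (degrees; the focal length in pixels is half the picture's height over the tangent of half this angle, whatever the lens; pixels are square), "cx", "cy" (the principal point, pixels), "R" (3x3) and "t" (3): a world point X has camera coordinates R X + t. Camera axes: x right, y down, z forward; pixel columns grow to the right and rows downward; lengths in m; the calibration is good to about 2 mm. A picture is of the moment at which its call begins. camera_info takes no time and is no camera call.
- env.sign_off(): hands the job in; it is judged then, once.
Trained networks look in the newest picture that a camera, given by its name, has taken for a name from the list of things; names that differ only in an ending like _2 or _b are one class to them, and where a whole thing is asked for, a point or a joint stands for the part that bears it (a point fixed in the world has none). Each returns a list of dicts, best first, with "confidence" (0 to 1); they miss things now and then, are a little off and sometimes report something else, mostly with a low value. They report only what shows in the picture. A call takes as long as a camera call. They do not tell look-alikes from the thing itself.
- nets.look_for(query, camera): "point" ([x, y, z] in m, in world coordinates, good to about 4 mm: the middle of the surface that is visible of it).
- nets.place_of(query, camera): "point" ([x, y, z] in m, in world coordinates, good to about 4 mm: a listed point, or the origin of a listed thing).
The state is a dict: "time_s": time; "qpos": joint angles; "joint_velocities": joint speeds; "effort": joint torques, N m; "tool_pos": TCP position; "tool_rot": TCP orientation; "force": force on the tool from outside, world axes, zero at the start; "wrist_torque": the same for the moment, N m; "grip_width": finger opening in m; "grasp_force": force on a finger pad.
Only numpy, scipy, OpenCV 4.12 (cv2) and the standard library are available. Lean on these libraries where they do the work, as an engineer would, in place of code of your own. Each camera call takes 0.05 s, during which the arm holds its last target. There are 200 camera calls.

## Working session

There is one attempt and no reset: what is moved stays moved. The work goes in short steps, Python scripts to look and compute and a shell command to move; the robot and the scene stay as the last step left them, time stands still between calls to the robot, and variables do not carry over. Pictures are saved under pics/ and viewed, at most 10 in all, crops included, and the job is handed in when it is done.

```bash
mkdir -p pics; ls
python3 - <<'E'
from cell import get_obs, optics, env, nets
import cv2,numpy as np
o=get_obs();print({k:np.round(v,3).tolist() for k,v in o.items()})
for c in("scene","top"):
    p,d=optics.read_camera(c);cv2.imwrite(f"pics/{c}0.png",p[:,:,::-1])
    for q in("tube_mouth","primer_top","gauge","rest","gauge_tip","gauge_collar","case","bin","piston","wrench"):
        print(c,q,[(np.round(r["point"],3).tolist(),round(r["confidence"],2)) for r in nets.place_of(q,c)][:4])
E
```

```text
pics
{'time_s': 0.0, 'qpos': [-75.74, 18.438, -4.016, 83.176, 1.297, 78.54, -3.26], 'joint_velocities': [0.041, 0.019, 0.047, -0.012, -0.008, 0.1, 0.042], 'effort': [-0.0, -49.13, -0.404, -31.254, -0.064, 0.044, 0.0], 'tool_pos': [0.151, 0.632, 0.221], 'tool_rot': [-179.892, 0.007, 166.55], 'force': [-0.384, 0.013, 0.285], 'wrist_torque': [0.063, -0.015, 0.071], 'grasp_force': 0.0, 'grip_width': 0.087}
scene tube_mouth [([0.538, 0.036, 0.139], 0.57)]
scene primer_top [([0.422, 0.103, 0.172], 0.63)]
scene gauge [([0.257, -0.355, 0.013], 0.84), ([0.783, -0.343, 0.012], 0.77), ([0.574, -0.311, 0.053], 0.69)]
scene rest [([0.839, 0.012, -0.004], 0.78), ([0.579, -0.311, 0.0], 0.72)]
scene gauge_tip [([0.819, -0.258, 0.017], 0.77), ([0.437, -0.353, 0.052], 0.75), ([0.392, -0.305, 0.02], 0.55)]
scene gauge_collar [([0.519, -0.324, 0.054], 0.88), ([0.796, -0.318, 0.014], 0.77), ([0.306, -0.338, 0.012], 0.66)]
scene case [([0.363, 0.026, 0.002], 0.69)]
scene bin [([0.532, 0.296, -0.002], 0.92)]
scene piston [([0.52, -0.326, 0.053], 0.74), ([0.7, 0.139, 0.001], 0.68), ([0.539, 0.036, 0.136], 0
[... 200 characters left out ...]
42), ([0.525, -0.32, 0.053], 0.24)]
top gauge [([0.253, -0.36, 0.006], 0.68), ([0.782, -0.346, 0.013], 0.64), ([0.574, -0.303, 0.053], 0.61)]
top rest [([0.837, 0.015, 0.003], 0.97), ([0.575, -0.308, 0.002], 0.71), ([0.728, -0.128, -0.003], 0.63)]
top gauge_tip [([0.44, -0.355, 0.059], 0.81), ([0.824, -0.254, 0.02], 0.72), ([0.389, -0.301, 0.026], 0.61)]
top gauge_collar [([0.523, -0.326, 0.056], 0.9), ([0.311, -0.342, 0.017], 0.67), ([0.799, -0.31, 0.005], 0.59)]
top case [([0.365, 0.027, -0.002], 0.94), ([0.421, 0.101, 0.171], 0.21)]
top bin [([0.528, 0.3, -0.001], 0.74), ([0.536, 0.041, 0.141], 0.56)]
top piston [([0.698, 0.137, -0.001], 0.68)]
top wrench [([0.732, -0.125, -0.004], 0.91)]
```

```bash
python3 -c "
import cv2,numpy as np
a=cv2.imread('pics/scene0.png');b=cv2.imread('pics/top0.png')
cv2.imwrite('pics/both0.png',cv2.resize(np.vstack([a,b]),(400,600)))"
```

```text
(no output)
```

View pics/scene0.png

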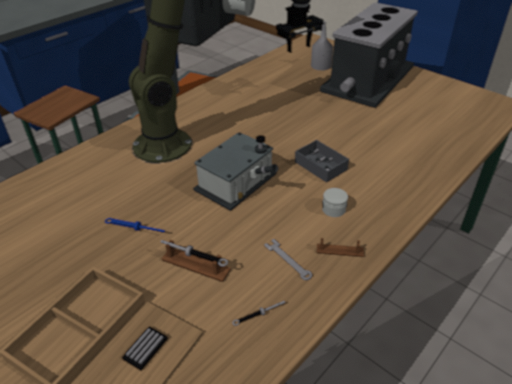

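View pics/top0.png

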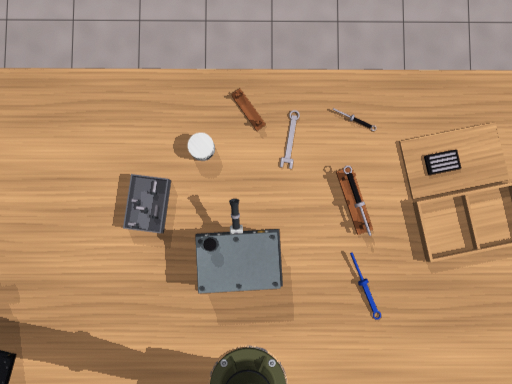

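The scene picture shows the arm at upper left and the case at (235,170) with the primer at (262,142). The real gauge lies in the larger rest at (200,255). The look-alikes are blue at (137,225), small black at (262,311), and an empty small rest at (340,250). In the top view the gauge runs from (348,170) to (370,237), and the tube mouth is near (235,203).

```bash
cat > h.py <<'E'
from cell import get_obs, optics, env, nets
import numpy as np, cv2
from scipy.spatial.transform import Rotation as Ro
def cloud(c):
    p,d=optics.read_camera(c);i=optics.camera_info(c);h,w=d.shape
    f=h/2/np.tan(np.radians(i["fovy"])/2);v,u=np.mgrid[:h,:w]
    X=np.stack([(u-i["cx"])*d/f,(v-i["cy"])*d/f,d],-1)
    return p,(X-np.array(i["t"]))@np.array(i["R"]),d>0
def go(pos,rpy,grasp=False):
    """row from the measured pose to TCP (or grasp point) pos with rpy"""
    o=get_obs();R0=Ro.from_euler('xyz',o["tool_rot"],degrees=True);R1=Ro.from_euler('xyz',rpy,degrees=True)
    pos=np.array(pos,float)
    if grasp: pos=pos+R1.apply([0,0,env.grip_depth])
    t=R0.inv().apply(pos-o["tool_pos"])*1000; w=(R0.inv()*R1).as_rotvec(degrees=True)
    print("t",np.round(t,1),"w",np.round(w,2),"pos",np.round(o["tool_pos"],4),"rot",np.round(o["tool_rot"],2),"F",np.round(o["force"],1),"grip",round(o["grip_width"],4),round(o["grasp_force"],1),"time",round(o["time_s"],2),"q",np.round(o["qpos"],0))
E
python3 - <<'E'
from h import *
for c in("top","scene"):
    p,X,ok=cloud(c);x,y,z=X[...,0],X[...,1],X[...,2]
    m=ok&(abs(x-.37)<.16)&(abs(y-.03)<.18)
    t=m&(z>.11)&(z<.13);print(c,"top",t.sum(),cv2.minAreaRect(X[t][:,:2].astype(np.float32)),np.median(z[t]))
    k=m&(z>.16)&(z<.185)&(abs(x-.42)<.05)&(abs(y-.1)<.05);print("knob",k.sum(),X[k].mean(0),np.percentile(z[k],[50,95]), (X[k].min(0)+X[k].max(0))/2)
    k=ok&(abs(x-.52)<.06)&(abs(y-.04)<.04)&(z>.07)&(z<.17)&(x>.455)
    P=X[k];print("tube",k.sum(),P.min(0),P.max(0))
    for lo in np.arange(.455,.56,.01):
        s=P[(P[:,0]>=lo)&(P[:,0]<lo+.01)]
        if len(s):print("  ",np.round(lo+.005,3),len(s),np.round([np.median(s[:,1]),s[:,1].min(),s[:,1].max(),s[:,2].max()],3))
    g=ok&(abs(x-.55)<.16)&(abs(y+.31)<.09)&(z>.045)&(z<.08);P=X[g]
    l=cv2.fitLine(P[:,:2].astype(np.float32),cv2.DIST_HUBER,0,.01,.01).ravel();print("gauge",g.sum(),l,np.degrees(np.arctan2(l[1],l[0])),"y at .574",l[3]+(.574-l[2])*l[1]/l[0],P.min(0),P.max(0))
E
```

```text
top top 4605 ((0.40742647647857666, 0.028915800154209137), (0.24312882125377655, 0.22607721388339996), 3.3687236309051514) 0.11984364991457407
knob 127 [0.41476512 0.09900189 0.17143599] [0.17146601 0.17575897] [0.41526835 0.09901517 0.17080675]
tube 248 [0.46013743 0.01489507 0.08171115] [0.5368253  0.04945495 0.15476345]
   0.46 26 [0.031 0.015 0.049 0.111]
   0.47 34 [0.031 0.018 0.046 0.117]
   0.48 28 [0.034 0.026 0.042 0.126]
   0.49 27 [0.033 0.023 0.045 0.132]
   0.5 32 [0.033 0.023 0.045 0.139]
   0.51 31 [0.036 0.025 0.045 0.145]
   0.52 33 [0.036 0.025 0.047 0.155]
   0.53 29 [0.036 0.025 0.049 0.149]
   0.54 8 [0.035 0.025 0.045 0.136]
gauge 386 [ 0.9502594   0.31145957  0.54528904 -0.31709817] 18.147215 y at .574 -0.3076878 [ 0.43780325 -0.3568353   0.04604983] [ 0.63811149 -0.28072782  0.07540574]
scene top 1991 ((0.4027315378189087, 0.026644259691238403), (0.2333444505929947, 0.23271141946315765), 1.84298837184906) 0.12052653984338267
knob 68 [0.42062807 0.0976369  0.17003851] [0.17098346 0.17462625] [0.41756863 0.09928994 0.16845817]
tube 184 [0.4600686  0.01494722 0.07401818] [0.5408485  0.05267906 0.15541018]
   0.46 14 [0.022 0.015 0.035 0.106]
   0.47 29 [0.024 0.015 0.039 0.116]
   0.48 16 [0.027 0.021 0.035 0.118]
   0.49 15 [0.027 0.023 0.037 0.13 ]
   0.5 24 [0.026 0.02  0.037 0.134]
   0.51 16 [0.03  0.024 0.037 0.142]
   0.52 23 [0.032 0.024 0.051 0.147]
   0.53 34 [0.04  0.024 0.053 0.155]
   0.54 13 [0.037 0.02  0.052 0.15 ]
gauge 442 [ 0.9569518   0.29024684  0.5483777  -0.3208263 ] 16.872734 y at .574 -0.31305495 [ 0.44359201 -0.35878302  0.0451367 ] [ 0.6439241  -0.27692579  0.07295215]
```

```bash
python3 -c "
from h import *
go([.42,.0995,.215],[180,0,90])"
```

```text
t [-385.3 -455.5    7.6] w [ 0.   -0.   76.55] pos [0.1512 0.6322 0.2226] rot [180.     0.   166.55] F [ 1.5  0.9 -0.3] grip 0.0867 0.0 time 1.2 q [-76.  18.  -4.  83.   1.  79.  -3.]
```

```bash
python3 -m creep '[{"tx":-155,"ty":-130,"gripper":-1},{"tx":-155,"ty":-130,"gripper":-1},{"tx":-155,"ty":-130,"gripper":-1},{"tx":-155,"ty":-130,"gripper":-1},{"tx":-155,"ty":-130,"gripper":-1}]' 20
python3 -m creep '[{"tx":-155,"ty":-130,"gripper":-1},{"tx":-155,"ty":-130,"gripper":-1},{"tx":-155,"ty":-130,"gripper":-1},{"tx":-155,"ty":-130,"gripper":-1},{"tx":-155,"ty":-130,"gripper":-1}]'
python3 -m creep '[{"tx":-100,"ty":-84,"wz":35,"gripper":-1},{"tx":-100,"ty":-84,"wz":35,"gripper":-1},{"tx":-100,"ty":-84,"wz":35,"gripper":-1},{"tx":-100,"ty":-84,"wz":35,"gripper":-1},{"tx":-100,"ty":-84,"wz":35,"gripper":-1}]'
python3 -m creep '[{"wz":35},{"wz":35},{"wz":35},{"wz":35},{"wz":35}]'
python3 -c "
from h import *
go([.42,.0995,.2],[180,0,90])"
```

```text
t [-385.3 -455.5   22.6] w [ 0.   -0.   76.55] pos [0.1512 0.6322 0.2226] rot [180.     0.   166.55] F [ 1.5  0.9 -0.3] grip 0.0867 0.0 time 1.2 q [-76.  18.  -4.  83.   1.  79.  -3.]validation failed for argument at $[0]...
validation failed for argument at $[0]...
validation failed for argument at $[0]...
validation failed for argument at $[0]...
```

The rows were refused, probably because every field has to be present. I'll try one full row set.

```bash
python3 -m creep '[{"wx":0,"wy":0,"wz":0,"tx":-155,"ty":-130,"tz":0,"gripper":-1},{"wx":0,"wy":0,"wz":0,"tx":-155,"ty":-130,"tz":0,"gripper":-1},{"wx":0,"wy":0,"wz":0,"tx":-155,"ty":-130,"tz":0,"gripper":-1},{"wx":0,"wy":0,"wz":0,"tx":-155,"ty":-130,"tz":0,"gripper":-1},{"wx":0,"wy":0,"wz":0,"tx":-155,"ty":-130,"tz":0,"gripper":-1}]' 20
```

```text
time_s: 1.62
tool_pos: [0.2736, 0.4671, 0.2227]
tool_rot: [180.0, 0.0, 166.5]
force: [0.9, 1.0, -0.2]
grip_width: 0.0616
grasp_force: 0.0
```

```bash
python3 -m creep '[{"wx":0,"wy":0,"wz":0,"tx":-155,"ty":-130,"tz":0,"gripper":-1},{"wx":0,"wy":0,"wz":0,"tx":-155,"ty":-130,"tz":0,"gripper":-1},{"wx":0,"wy":0,"wz":0,"tx":-155,"ty":-130,"tz":0,"gripper":-1},{"wx":0,"wy":0,"wz":0,"tx":-155,"ty":-130,"tz":0,"gripper":-1},{"wx":0,"wy":0,"wz":0,"tx":-155,"ty":-130,"tz":0,"gripper":-1}]'
python3 -m creep '[{"wx":0,"wy":0,"wz":35,"tx":-100,"ty":-84,"tz":0,"gripper":-1},{"wx":0,"wy":0,"wz":35,"tx":-100,"ty":-84,"tz":0,"gripper":-1},{"wx":0,"wy":0,"wz":35,"tx":-100,"ty":-84,"tz":0,"gripper":-1},{"wx":0,"wy":0,"wz":35,"tx":-100,"ty":-84,"tz":0,"gripper":-1},{"wx":0,"wy":0,"wz":35,"tx":-100,"ty":-84,"tz":0,"gripper":-1}]'
python3 -m creep '[{"wx":0,"wy":0,"wz":35,"tx":0,"ty":0,"tz":0,"gripper":-1},{"wx":0,"wy":0,"wz":35,"tx":0,"ty":0,"tz":0,"gripper":-1},{"wx":0,"wy":0,"wz":35,"tx":0,"ty":0,"tz":0,"gripper":-1},{"wx":0,"wy":0,"wz":35,"tx":0,"ty":0,"tz":0,"gripper":-1},{"wx":0,"wy":0,"wz":35,"tx":0,"ty":0,"tz":0,"gripper":-1}]'
python3 -c "
from h import *
go([.42,.0995,.2],[180,0,90])"
```

```text
time_s: 2.03
tool_pos: [0.3939, 0.3044, 0.223]
tool_rot: [180.0, 0.0, 166.4]
force: [0.1, 0.5, -0.0]
grip_width: 0.0282
grasp_force: 0.0
time_s: 2.45
tool_pos: [0.4722, 0.1982, 0.2229]
tool_rot: [180.0, 0.1, 130.8]
force: [-0.7, 0.5, -0.1]
grip_width: 0.0019
grasp_force: 0.0
time_s: 2.87
tool_pos: [0.47, 0.2022, 0.2227]
tool_rot: [180.0, -0.0, 96.2]
force: [1.1, -0.4, -0.1]
grip_width: 0.0002
grasp_force: 0.0
t [-96.8 -60.8  22.7] w [ 0.02 -0.02  6.19] pos [0.47   0.2022 0.2227] rot [ 1.7998e+02 -2.0000e-02  9.6190e+01] F [ 1.1 -0.4 -0.1] grip 0.0002 0.0 time 2.87 q [-46.   1.  20. 103.  -0.  76. -20.]
```

```bash
python3 -m creep '[{"wx":0,"wy":0,"wz":6,"tx":-97,"ty":-61,"tz":20,"gripper":-1},{"wx":0,"wy":0,"wz":6,"tx":-97,"ty":-61,"tz":20,"gripper":-1},{"wx":0,"wy":0,"wz":6,"tx":-97,"ty":-61,"tz":20,"gripper":-1},{"wx":0,"wy":0,"wz":6,"tx":-97,"ty":-61,"tz":20,"gripper":-1},{"wx":0,"wy":0,"wz":6,"tx":-97,"ty":-61,"tz":20,"gripper":-1}]'
python3 - <<'E'
from h import *
p,X,ok=cloud("scene");cv2.imwrite("pics/primer1.png",cv2.resize(p[90:230,170:350,::-1],None,fx=4,fy=4))
print([(np.round(r["point"],3),r["confidence"]) for r in nets.place_of("primer_top","scene")])
go([.42,.0995,.15],[180,0,90])
E
```

```text
time_s: 3.28
tool_pos: [0.42, 0.0976, 0.2027]
tool_rot: [180.0, -0.1, 90.4]
force: [-0.1, 0.7, 0.4]
grip_width: 0.0004
grasp_force: 0.0
[(array([0.422, 0.1  , 0.172]), 0.47)]
t [-0.3 -0.9 53.1] w [ 0.08 -0.07  0.57] pos [0.4209 0.0997 0.2031] rot [ 1.7992e+02 -7.0000e-02  9.0570e+01] F [-0.2  0.   0.5] grip 0.0004 0.0 time 3.38 q [-42.  -9.  23. 114.   4.  74. -20.]
```

View pics/primer1.png

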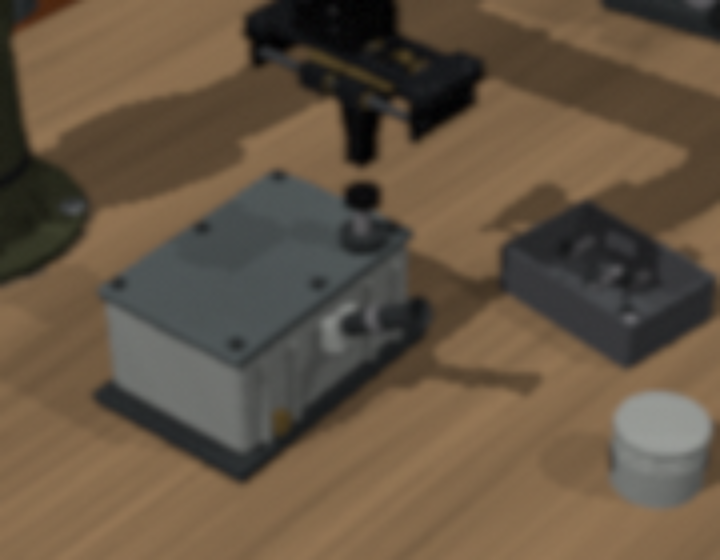

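The shut fingers at crop (360,160) are directly above the knob at (360,195). I'll press down.

```bash
python3 -m creep '[{"wx":0,"wy":0,"wz":0,"tx":0,"ty":0,"tz":20,"gripper":-1},{"wx":0,"wy":0,"wz":0,"tx":0,"ty":0,"tz":30,"gripper":-1},{"wx":0,"wy":0,"wz":0,"tx":0,"ty":0,"tz":37,"gripper":-1},{"wx":0,"wy":0,"wz":0,"tx":0,"ty":0,"tz":43,"gripper":-1},{"wx":0,"wy":0,"wz":0,"tx":0,"ty":0,"tz":47,"gripper":-1}]'
python3 -m creep '[{"wx":0,"wy":0,"wz":0,"tx":0,"ty":0,"tz":2,"gripper":-1},{"wx":0,"wy":0,"wz":0,"tx":0,"ty":0,"tz":4,"gripper":-1},{"wx":0,"wy":0,"wz":0,"tx":0,"ty":0,"tz":5,"gripper":-1},{"wx":0,"wy":0,"wz":0,"tx":0,"ty":0,"tz":5,"gripper":-1}]'
```

```text
time_s: 3.8
tool_pos: [0.4208, 0.1001, 0.1559]
tool_rot: [180.0, -0.0, 90.6]
force: [-2.7, 0.4, 8.4]
grip_width: 0.0005
grasp_force: 3.9
time_s: 4.13
tool_pos: [0.4208, 0.1001, 0.1523]
tool_rot: [180.0, -0.1, 90.6]
force: [-3.8, -1.1, 12.5]
grip_width: 0.0006
grasp_force: 6.1
```

```bash
python3 -m creep '[{"wx":0,"wy":0,"wz":0,"tx":0,"ty":0,"tz":1.5,"gripper":-1},{"wx":0,"wy":0,"wz":0,"tx":0,"ty":0,"tz":3,"gripper":-1},{"wx":0,"wy":0,"wz":0,"tx":0,"ty":0,"tz":3,"gripper":-1},{"wx":0,"wy":0,"wz":0,"tx":0,"ty":0,"tz":3,"gripper":-1}]'
python3 -m creep '[{"wx":0,"wy":0,"wz":0,"tx":0,"ty":0,"tz":-20,"gripper":-1},{"wx":0,"wy":0,"wz":0,"tx":0,"ty":0,"tz":-60,"gripper":-1},{"wx":0,"wy":0,"wz":0,"tx":0,"ty":0,"tz":-100,"gripper":-1},{"wx":0,"wy":0,"wz":0,"tx":0,"ty":0,"tz":-100,"gripper":-1}]'
python3 - <<'E'
from h import *
p,X,ok=cloud("top")
for c in("top","scene"):
    if c=="scene":p,X,ok=cloud(c)
    print([(np.round(r["point"],3),round(r["confidence"],2)) for r in nets.place_of("primer_top",c)])
go([.574,-.308,.2],[180,0,18])
E
```

```text
time_s: 4.47
tool_pos: [0.4211, 0.1002, 0.1521]
tool_rot: [180.0, -0.1, 90.6]
force: [-10.1, -1.9, 30.8]
grip_width: 0.0005
grasp_force: 15.2
time_s: 4.8
tool_pos: [0.4243, 0.1006, 0.2549]
tool_rot: [179.4, -0.3, 90.6]
force: [1.3, 0.1, -0.3]
grip_width: 0.0005
grasp_force: 0.0
[]
[(array([0.42 , 0.099, 0.171]), 0.43), (array([0.539, 0.039, 0.139]), 0.42)]
t [-408.5  150.    46.6] w [-5.000e-02  1.000e-01  7.258e+01] pos [0.4199 0.099  0.2465] rot [-1.7991e+02  5.0000e-02  9.0580e+01] F [-0.5 -0.3 -0.8] grip 0.0006 0.0 time 5.0 q [-42. -11.  22. 110.   4.  80. -20.]
```

```bash
python3 -m creep '[{"wx":0,"wy":0,"wz":0,"tx":-180,"ty":100,"tz":0,"gripper":-1},{"wx":0,"wy":0,"wz":0,"tx":-180,"ty":100,"tz":0,"gripper":-1},{"wx":0,"wy":0,"wz":0,"tx":-180,"ty":100,"tz":0,"gripper":-1},{"wx":0,"wy":0,"wz":0,"tx":-180,"ty":100,"tz":0,"gripper":-1},{"wx":0,"wy":0,"wz":0,"tx":-180,"ty":100,"tz":0,"gripper":-1}]'
python3 -m creep '[{"wx":0,"wy":0,"wz":36,"tx":-200,"ty":45,"tz":0,"gripper":1},{"wx":0,"wy":0,"wz":36,"tx":-200,"ty":45,"tz":0,"gripper":1},{"wx":0,"wy":0,"wz":36,"tx":-200,"ty":45,"tz":0,"gripper":1},{"wx":0,"wy":0,"wz":36,"tx":-200,"ty":45,"tz":0,"gripper":1},{"wx":0,"wy":0,"wz":36,"tx":-200,"ty":45,"tz":0,"gripper":1}]'
python3 -m creep '[{"wx":0,"wy":0,"wz":36,"tx":0,"ty":0,"tz":0,"gripper":1},{"wx":0,"wy":0,"wz":36,"tx":0,"ty":0,"tz":0,"gripper":1},{"wx":0,"wy":0,"wz":36,"tx":0,"ty":0,"tz":0,"gripper":1},{"wx":0,"wy":0,"wz":36,"tx":0,"ty":0,"tz":0,"gripper":1},{"wx":0,"wy":0,"wz":36,"tx":0,"ty":0,"tz":0,"gripper":1}]'
python3 - <<'E'
from h import *
go([.574,-.309,.055],[180,0,18],True)
E
```

```text
time_s: 5.42
tool_pos: [0.5219, -0.0821, 0.246]
tool_rot: [-179.9, 0.0, 90.6]
force: [1.0, -0.5, -0.0]
grip_width: 0.0004
grasp_force: 0.0
time_s: 5.83
tool_pos: [0.5684, -0.2817, 0.2455]
tool_rot: [-179.9, 0.1, 54.4]
force: [0.8, -0.0, 0.7]
grip_width: 0.026
grasp_force: 0.0
time_s: 6.25
tool_pos: [0.5682, -0.2795, 0.2453]
tool_rot: [-179.9, 0.2, 18.5]
force: [0.4, -0.3, 0.2]
grip_width: 0.0592
grasp_force: 0.0
t [ -3.2  30.2 208.9] w [-0.1   0.19  0.53] pos [ 0.5682 -0.2795  0.2453] rot [-179.9     0.19   18.53] F [ 0.4 -0.3  0.2] grip 0.0592 0.0 time 6.25 q [-19.  23.  57.  85. -19.  82. -33.]
```

```bash
python3 -m creep '[{"wx":0,"wy":0,"wz":0,"tx":-3,"ty":30,"tz":110,"gripper":1},{"wx":0,"wy":0,"wz":0,"tx":-3,"ty":30,"tz":110,"gripper":1},{"wx":0,"wy":0,"wz":0,"tx":-3,"ty":30,"tz":110,"gripper":1},{"wx":0,"wy":0,"wz":0,"tx":-3,"ty":30,"tz":110,"gripper":1},{"wx":0,"wy":0,"wz":0,"tx":-3,"ty":30,"tz":110,"gripper":1}]'
python3 - <<'E'
from h import *
p,X,ok=cloud("scene");cv2.imwrite("pics/gauge1.png",cv2.resize(p[190:300,130:270,::-1],None,fx=5,fy=5))
for q in("gauge","gauge_collar","gauge_tip","rest"):print(q,[(np.round(r["point"],3),round(r["confidence"],2)) for r in nets.place_of(q,"scene")])
go([.574,-.309,.055],[180,0,18],True)
E
```

```text
time_s: 6.67
tool_pos: [0.574, -0.3085, 0.1347]
tool_rot: [-179.8, 0.3, 18.8]
force: [-0.2, -1.4, 1.2]
grip_width: 0.0852
grasp_force: 0.0
gauge [(array([ 0.576, -0.307,  0.056]), 0.85), (array([ 0.262, -0.358,  0.01 ]), 0.73), (array([ 0.78 , -0.348,  0.008]), 0.63)]
gauge_collar [(array([ 0.522, -0.328,  0.054]), 0.84), (array([ 0.304, -0.339,  0.014]), 0.77), (array([ 0.794, -0.313,  0.012]), 0.48)]
gauge_tip [(array([ 0.436, -0.349,  0.056]), 0.76), (array([ 0.394, -0.305,  0.019]), 0.62), (array([ 0.82 , -0.255,  0.015]), 0.56)]
rest [(array([ 0.577, -0.309,  0.003]), 0.9), (array([ 0.836,  0.015, -0.002]), 0.71)]
t [ -3.2  -1.4 103.4] w [ 0.11 -0.16  0.97] pos [ 0.5772 -0.3092  0.1397] rot [ 1.7989e+02 -1.6000e-01  1.8970e+01] F [-0.   0.2  0.6] grip 0.0868 0.0 time 6.92 q [-14.  30.  54.  90. -25.  73. -27.]
```

View pics/gauge1.png

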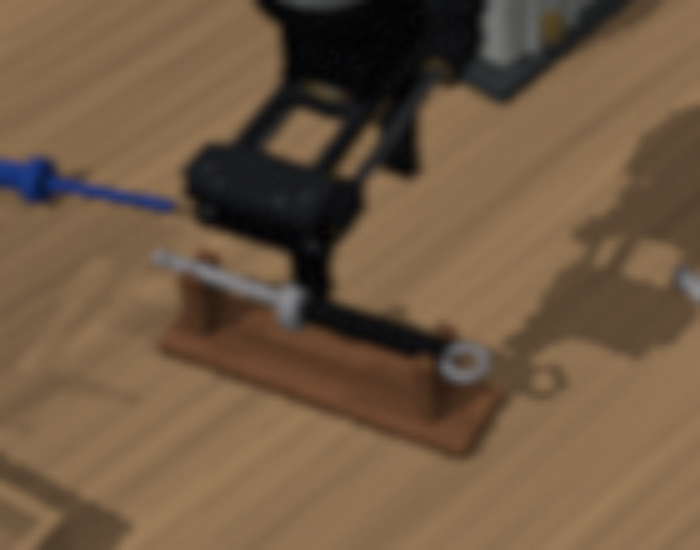

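The gripper straddles the handle, with its fingers at crop (310,260) and (400,150). The gauge is in the rest, with its collar at (290,305) and ring at (465,360). I'll descend and grip.

```bash
python3 -m creep '[{"wx":0,"wy":0,"wz":0,"tx":-2,"ty":-1,"tz":35,"gripper":1},{"wx":0,"wy":0,"wz":0,"tx":-2,"ty":-1,"tz":70,"gripper":1},{"wx":0,"wy":0,"wz":0,"tx":-2,"ty":-1,"tz":92,"gripper":1},{"wx":0,"wy":0,"wz":0,"tx":-2,"ty":-1,"tz":103,"gripper":1},{"wx":0,"wy":0,"wz":0,"tx":-2,"ty":-1,"tz":103,"gripper":1}]'
python3 -m creep '[{"wx":0,"wy":0,"wz":0,"tx":0,"ty":0,"tz":0,"gripper":-1},{"wx":0,"wy":0,"wz":0,"tx":0,"ty":0,"tz":0,"gripper":-1},{"wx":0,"wy":0,"wz":0,"tx":0,"ty":0,"tz":0,"gripper":-1},{"wx":0,"wy":0,"wz":0,"tx":0,"ty":0,"tz":0,"gripper":-1},{"wx":0,"wy":0,"wz":0,"tx":0,"ty":0,"tz":0,"gripper":-1}]' 40
python3 -m creep '[{"wx":0,"wy":0,"wz":0,"tx":0,"ty":0,"tz":0,"gripper":-1},{"wx":0,"wy":0,"wz":0,"tx":0,"ty":0,"tz":0,"gripper":-1},{"wx":0,"wy":0,"wz":0,"tx":0,"ty":0,"tz":0,"gripper":-1},{"wx":0,"wy":0,"wz":0,"tx":0,"ty":0,"tz":0,"gripper":-1},{"wx":0,"wy":0,"wz":0,"tx":0,"ty":0,"tz":0,"gripper":-1}]'
```

```text
time_s: 7.33
tool_pos: [0.573, -0.3076, 0.0331]
tool_rot: [-179.9, 0.1, 19.0]
force: [0.9, 1.1, 0.3]
grip_width: 0.0869
grasp_force: 0.0
time_s: 7.75
tool_pos: [0.5744, -0.309, 0.0357]
tool_rot: [179.9, -0.1, 18.9]
force: [-0.0, 0.6, -0.5]
grip_width: 0.0619
grasp_force: 0.0
time_s: 8.17
tool_pos: [0.5737, -0.3087, 0.0345]
tool_rot: [-180.0, 0.0, 18.9]
force: [0.7, 0.3, 0.0]
grip_width: 0.0283
grasp_force: 0.0
```

Next I'll close fully, then lift.

```bash
python3 -m creep '[{"wx":0,"wy":0,"wz":0,"tx":0,"ty":0,"tz":0,"gripper":-1},{"wx":0,"wy":0,"wz":0,"tx":0,"ty":0,"tz":0,"gripper":-1},{"wx":0,"wy":0,"wz":0,"tx":0,"ty":0,"tz":0,"gripper":-1},{"wx":0,"wy":0,"wz":0,"tx":0,"ty":0,"tz":0,"gripper":-1},{"wx":0,"wy":0,"wz":0,"tx":0,"ty":0,"tz":0,"gripper":-1}]'
python3 -m creep '[{"wx":0,"wy":0,"wz":0,"tx":0,"ty":0,"tz":-15,"gripper":-1},{"wx":0,"wy":0,"wz":0,"tx":0,"ty":0,"tz":-50,"gripper":-1},{"wx":0,"wy":0,"wz":0,"tx":0,"ty":0,"tz":-90,"gripper":-1},{"wx":0,"wy":0,"wz":0,"tx":0,"ty":0,"tz":-130,"gripper":-1},{"wx":0,"wy":0,"wz":0,"tx":0,"ty":0,"tz":-170,"gripper":-1}]'
python3 -m creep '[{"wx":0,"wy":0,"wz":0,"tx":0,"ty":0,"tz":-35,"gripper":-1},{"wx":0,"wy":0,"wz":0,"tx":0,"ty":0,"tz":-45,"gripper":-1},{"wx":0,"wy":0,"wz":0,"tx":0,"ty":0,"tz":-45,"gripper":-1}]'
python3 - <<'E'
from h import *
for c in("scene","top"):
    p,X,ok=cloud(c);cv2.imwrite(f"pics/lift_{c}.png",p[:,:,::-1])
    for q in("gauge","gauge_collar","gauge_tip"):print(q,[(np.round(r["point"],3),round(r["confidence"],2)) for r in nets.place_of(q,c) if r["point"][2]>.1])
go([.67,.046,.26],[180,0,4],True)
E
```

```text
time_s: 8.58
tool_pos: [0.5737, -0.3087, 0.0345]
tool_rot: [-180.0, -0.0, 18.9]
force: [0.6, -0.4, -0.5]
grip_width: 0.0131
grasp_force: 40.0
time_s: 9.0
tool_pos: [0.5732, -0.3089, 0.2074]
tool_rot: [180.0, -0.0, 18.9]
force: [1.8, 0.3, -0.6]
grip_width: 0.0136
grasp_force: 40.0
time_s: 9.25
tool_pos: [0.5749, -0.3103, 0.2544]
tool_rot: [179.7, -0.3, 18.9]
force: [0.3, 0.0, -1.2]
grip_width: 0.0137
grasp_force: 40.0
gauge [(array([ 0.576, -0.308,  0.276]), 0.76)]
gauge_collar []
gauge_tip [(array([ 0.441, -0.35 ,  0.272]), 0.63)]
gauge []
gauge_collar []
gauge_tip []
t [ 206.4 -303.8    6.9] w [-0.07  0.11 14.93] pos [ 0.5733 -0.3083  0.2481] rot [-1.7991e+02  1.0000e-01  1.8930e+01] F [ 0.4  0.1 -1.3] grip 0.0133 40.0 time 9.65 q [-15.  25.  56.  82. -21.  84. -30.]
```

```bash
python3 -m creep '[{"wx":0,"wy":0,"wz":0,"tx":115,"ty":-165,"tz":-10,"gripper":-1},{"wx":0,"wy":0,"wz":0,"tx":115,"ty":-165,"tz":-10,"gripper":-1},{"wx":0,"wy":0,"wz":0,"tx":115,"ty":-165,"tz":-10,"gripper":-1},{"wx":0,"wy":0,"wz":0,"tx":115,"ty":-165,"tz":-10,"gripper":-1},{"wx":0,"wy":0,"wz":0,"tx":115,"ty":-165,"tz":-10,"gripper":-1}]'
python3 -m creep '[{"wx":0,"wy":0,"wz":15,"tx":90,"ty":-139,"tz":0,"gripper":-1},{"wx":0,"wy":0,"wz":15,"tx":90,"ty":-139,"tz":0,"gripper":-1},{"wx":0,"wy":0,"wz":15,"tx":90,"ty":-139,"tz":0,"gripper":-1},{"wx":0,"wy":0,"wz":15,"tx":90,"ty":-139,"tz":0,"gripper":-1},{"wx":0,"wy":0,"wz":15,"tx":90,"ty":-139,"tz":0,"gripper":-1}]'
cat >> h.py <<'E'
M=np.array([.536,.038,.142]);A=Ro.from_euler('xyz',[0,-33,3.5],degrees=True).apply([1,0,0])
def ins(out,yaw=3.5,off=(0,0,0)): # out: m from collar face to mouth
    go(M+np.array(off)+A*(.055+out),[180,-33,yaw],True)
E
python3 -c "
from h import *
ins(.13)"
```

```text
time_s: 10.07
tool_pos: [0.6296, -0.1115, 0.259]
tool_rot: [-179.9, 0.0, 19.1]
force: [1.4, 0.7, -0.3]
grip_width: 0.0134
grasp_force: 40.0
time_s: 10.48
tool_pos: [0.6704, 0.0593, 0.2572]
tool_rot: [-179.7, 0.1, 4.8]
force: [-0.6, 2.3, -1.5]
grip_width: 0.0135
grasp_force: 40.0
t [29.7 13.9 30. ] w [-0.68 33.07  1.21] pos [0.6704 0.0593 0.2572] rot [-1.7969e+02  7.0000e-02  4.8300e+00] F [-0.6  2.3 -1.5] grip 0.0135 40.0 time 10.48 q [-45.  28.  55.  78. -23.  86. -77.]
```

```bash
python3 -m creep '[{"wx":0,"wy":7,"wz":0,"tx":6,"ty":3,"tz":6,"gripper":-1},{"wx":0,"wy":14,"wz":0,"tx":12,"ty":6,"tz":12,"gripper":-1},{"wx":0,"wy":21,"wz":0,"tx":18,"ty":9,"tz":18,"gripper":-1},{"wx":0,"wy":28,"wz":1,"tx":24,"ty":12,"tz":24,"gripper":-1},{"wx":0,"wy":33,"wz":1,"tx":30,"ty":14,"tz":30,"gripper":-1}]'
python3 -m creep '[{"wx":0,"wy":0,"wz":0,"tx":0,"ty":0,"tz":0,"gripper":-1},{"wx":0,"wy":0,"wz":0,"tx":0,"ty":0,"tz":0,"gripper":-1},{"wx":0,"wy":0,"wz":0,"tx":0,"ty":0,"tz":0,"gripper":-1}]'
python3 - <<'E'
from h import *
p,X,ok=cloud("scene");cv2.imwrite("pics/pre_s.png",p[:,:,::-1])
for q in("gauge","gauge_tip","tube_mouth"):print(q,[(np.round(r["point"],3),round(r["confidence"],2)) for r in nets.place_of(q,"scene") if r["point"][2]>.1])
p2,X,ok=cloud("top")
for q in("gauge","gauge_tip","tube_mouth"):print(q,[(np.round(r["point"],3),round(r["confidence"],2)) for r in nets.place_of(q,"top") if r["point"][2]>.1])
a=cv2.resize(p[110:230,190:310,::-1],(600,600))[:, :];b=cv2.resize(p2[150:270,180:290,::-1],(550,600))
cv2.imwrite("pics/pre.png",cv2.resize(np.hstack([a,b]),(800,417)))
o=get_obs();R=Ro.from_euler('xyz',o["tool_rot"],degrees=True);T=np.array(o["tool_pos"])
for n,v in(("tip",[-.145,0,-.019]),("collar",[-.055,0,-.019])):
    w=T+R.apply(v);print(n,w.round(4))
    for c in("scene","top"):
        i=optics.camera_info(c);q=np.array(i["R"])@w+np.array(i["t"]);f=192/np.tan(np.radians(i["fovy"])/2);print(c,(f*q[:2]/q[2]+[i["cx"],i["cy"]]).round(1))
ins(.13)
E
```

```text
time_s: 10.9
tool_pos: [0.6986, 0.0329, 0.2276]
tool_rot: [-179.5, -33.1, 2.7]
force: [-0.3, -0.9, -2.2]
grip_width: 0.014
grasp_force: 40.0
time_s: 11.15
tool_pos: [0.7011, 0.0339, 0.2315]
tool_rot: [-179.7, -33.0, 2.8]
force: [0.6, -0.2, 0.3]
grip_width: 0.0136
grasp_force: 40.0
gauge [(array([0.691, 0.032, 0.25 ]), 0.66)]
gauge_tip [(array([0.571, 0.032, 0.169]), 0.78)]
tube_mouth [(array([0.536, 0.039, 0.14 ]), 0.75)]
gauge [(array([0.689, 0.033, 0.248]), 0.43)]
gauge_tip []
tube_mouth []
tip [0.5687 0.0265 0.1669]
scene [281.1 167.6]
top [237.3 186.3]
collar [0.644  0.0302 0.2159]
scene [302.3 164.1]
top [235.5 155.6]
t [ -0.4 -15.    3.2] w [ 0.12 -0.01 -0.58] pos [0.7004 0.033  0.2299] rot [-179.74  -33.01    2.81] F [-0.2  0.4 -0.8] grip 0.0133 40.0 time 11.55 q [-68.   1.  64. 110.  -1.  37. -90.]
```

View pics/pre.png

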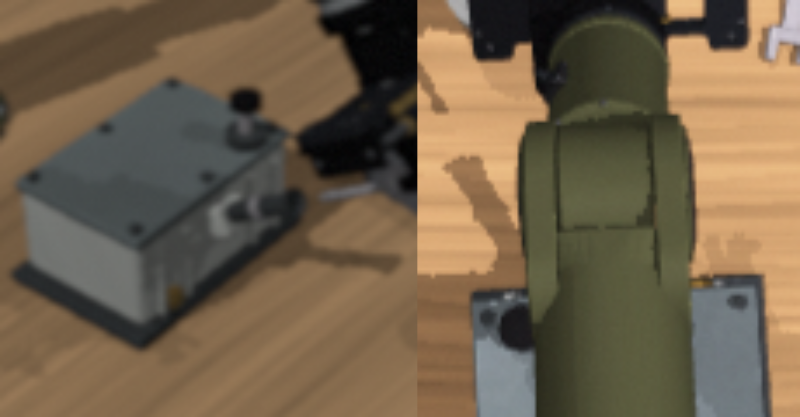

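The scene crop shows the rod tip at (322,196) and the tube mouth at (293,202), so the tip still needs about 15 mm toward +y. In the top view the arm hides both.

```bash
python3 -m creep '[{"wx":0,"wy":0,"wz":-0.5,"tx":0,"ty":-15,"tz":3,"gripper":-1},{"wx":0,"wy":0,"wz":-0.5,"tx":-15,"ty":-15,"tz":3,"gripper":-1},{"wx":0,"wy":0,"wz":-0.5,"tx":-25,"ty":-15,"tz":3,"gripper":-1},{"wx":0,"wy":0,"wz":-0.5,"tx":-25,"ty":-15,"tz":3,"gripper":-1},{"wx":0,"wy":0,"wz":-0.5,"tx":-25,"ty":-15,"tz":3,"gripper":-1}]'
python3 - <<'E'
from h import *
p,X,ok=cloud("scene")
for q in("gauge_tip","tube_mouth"):print(q,[(np.round(r["point"],3),round(r["confidence"],2)) for r in nets.place_of(q,"scene") if r["point"][2]>.1])
o=get_obs();R=Ro.from_euler('xyz',o["tool_rot"],degrees=True);T=np.array(o["tool_pos"])
i=optics.camera_info("scene");f=192/np.tan(np.radians(i["fovy"])/2)
k=8;a=cv2.resize(p[130:200,230:325,::-1],None,fx=k,fy=k,interpolation=cv2.INTER_CUBIC)
for w,col in((T+R.apply([-.145,0,-.019]),(0,0,255)),(T+R.apply([-.055,0,-.019]),(0,255,255)),(M,(0,255,0)),(M-A*.08,(255,0,0))):
    q=np.array(i["R"])@w+np.array(i["t"]);u=f*q[:2]/q[2]+[i["cx"],i["cy"]];print(w.round(4),u.round(1))
    cv2.circle(a,tuple(int(s) for s in (u-[230,130]+.5)*k),4,col,1)
cv2.imwrite("pics/pre2.png",a);ins(.105)
E
```

```text
time_s: 11.97
tool_pos: [0.6797, 0.0489, 0.2134]
tool_rot: [-179.9, -33.0, 3.5]
force: [-0.3, 0.6, 0.6]
grip_width: 0.0133
grasp_force: 40.0
gauge_tip [(array([0.549, 0.042, 0.15 ]), 0.56)]
tube_mouth [(array([0.534, 0.034, 0.14 ]), 0.53)]
[0.5491 0.04   0.1511] [279. 167.]
[0.6244 0.0445 0.2003] [299.8 163.5]
[0.536 0.038 0.142] [275.3 168. ]
[0.469  0.0339 0.0984] [258.6 170.8]
t [-1.1  1.   0.4] w [ 0.04 -0.09 -0.08] pos [0.6807 0.0478 0.2144] rot [-179.99  -33.09    3.4 ] F [-0.3  0.1 -0.7] grip 0.0133 40.0 time 12.12 q [-70.  -2.  63. 113.   7.  35. -98.]
```

View pics/pre2.png

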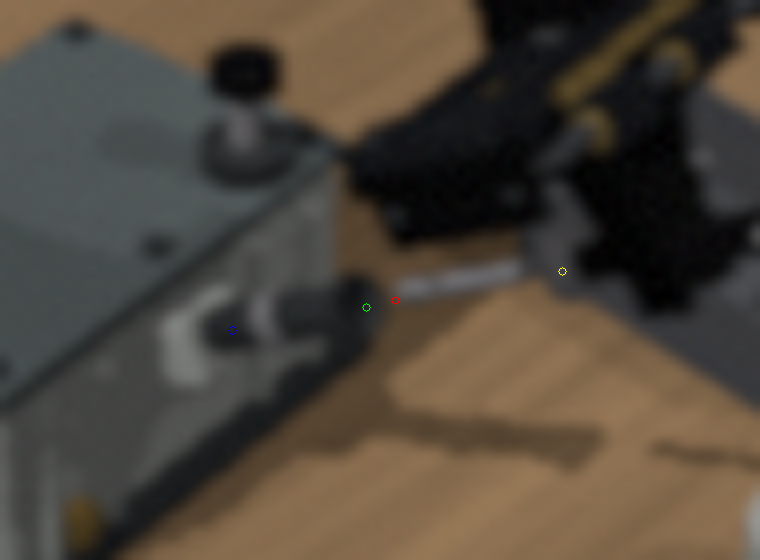

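The rod runs from crop (400,292) to (520,268), and extended it meets the tube's rim near (366,300). The two are lined up, so I'll slide in along the tool's -x and watch the force.

```bash
python3 -m creep '[{"wx":0,"wy":0,"wz":0,"tx":-8,"ty":0,"tz":0,"gripper":-1},{"wx":0,"wy":0,"wz":0,"tx":-16,"ty":0,"tz":0,"gripper":-1},{"wx":0,"wy":0,"wz":0,"tx":-24,"ty":0,"tz":0,"gripper":-1},{"wx":0,"wy":0,"wz":0,"tx":-32,"ty":0,"tz":0,"gripper":-1},{"wx":0,"wy":0,"wz":0,"tx":-32,"ty":0,"tz":0,"gripper":-1}]'
python3 -c "
from h import *
o=get_obs();print(o['wrist_torque'],Ro.from_euler('xyz',o['tool_rot'],degrees=True).inv().apply(o['force']))
ins(.065)"
```

```text
time_s: 12.53
tool_pos: [0.6521, 0.0456, 0.1952]
tool_rot: [-180.0, -32.9, 3.4]
force: [0.2, -0.6, -0.7]
grip_width: 0.0136
grasp_force: 40.0
[-0.07730394  0.88974986  0.02495672] [-0.24873347  0.60543701  0.71407176]
t [-6.5  0.5 -0.1] w [ 0.05  0.1  -0.11] pos [0.6521 0.0456 0.1952] rot [-179.98  -32.9     3.37] F [ 0.2 -0.6 -0.7] grip 0.0136 40.0 time 12.53 q [ -68.   -7.   58.  118.   16.   34. -106.]
```

```bash
python3 -m creep '[{"wx":0,"wy":0,"wz":0,"tx":-8,"ty":0,"tz":0,"gripper":-1},{"wx":0,"wy":0,"wz":0,"tx":-16,"ty":0,"tz":0,"gripper":-1},{"wx":0,"wy":0,"wz":0,"tx":-24,"ty":0,"tz":0,"gripper":-1},{"wx":0,"wy":0,"wz":0,"tx":-30,"ty":0,"tz":0,"gripper":-1},{"wx":0,"wy":0,"wz":0,"tx":-30,"ty":0,"tz":0,"gripper":-1}]'
python3 -c "
from h import *
o=get_obs();print(o['wrist_torque'],Ro.from_euler('xyz',o['tool_rot'],degrees=True).inv().apply(o['force']))
ins(.0)"
```

```text
time_s: 12.95
tool_pos: [0.6273, 0.0442, 0.1791]
tool_rot: [-180.0, -32.9, 3.4]
force: [-0.0, 0.7, -0.7]
grip_width: 0.0136
grasp_force: 40.0
[-0.14237967  0.83405282 -0.0325223 ] [-0.35531131 -0.65671044  0.56549899]
t [-42.    0.6   0. ] w [ 0.05  0.07 -0.1 ] pos [0.6273 0.0442 0.1791] rot [-179.99  -32.93    3.38] F [-0.   0.7 -0.7] grip 0.0136 40.0 time 12.95 q [ -65.  -10.   54.  122.   22.   33. -111.]
```

```bash
python3 -m creep '[{"wx":0,"wy":0,"wz":0,"tx":-8,"ty":0,"tz":0,"gripper":-1},{"wx":0,"wy":0,"wz":0,"tx":-16,"ty":0,"tz":0,"gripper":-1},{"wx":0,"wy":0,"wz":0,"tx":-24,"ty":0,"tz":0,"gripper":-1},{"wx":0,"wy":0,"wz":0,"tx":-30,"ty":0,"tz":0,"gripper":-1},{"wx":0,"wy":0,"wz":0,"tx":-30,"ty":0,"tz":0,"gripper":-1}]'
python3 -c "
from h import *
o=get_obs();print(o['wrist_torque'],Ro.from_euler('xyz',o['tool_rot'],degrees=True).inv().apply(o['force']))
ins(.0)"
```

```text
time_s: 13.37
tool_pos: [0.6011, 0.0427, 0.1619]
tool_rot: [-180.0, -32.9, 3.4]
force: [-0.5, -1.0, -0.8]
grip_width: 0.0132
grasp_force: 40.0
[-0.16672297  0.86777566 -0.00685817] [-0.95705167  1.00637493  0.36941165]
t [-10.5   0.7  -0.1] w [ 0.04  0.14 -0.08] pos [0.6011 0.0427 0.1619] rot [-179.99  -32.86    3.4 ] F [-0.5 -1.  -0.8] grip 0.0132 40.0 time 13.37 q [ -62.  -13.   50.  126.   26.   32. -115.]
```

```bash
python3 -m creep '[{"wx":0,"wy":0,"wz":0,"tx":-3,"ty":0,"tz":0,"gripper":-1},{"wx":0,"wy":0,"wz":0,"tx":-6,"ty":0,"tz":0,"gripper":-1},{"wx":0,"wy":0,"wz":0,"tx":-8,"ty":0,"tz":0,"gripper":-1},{"wx":0,"wy":0,"wz":0,"tx":-8,"ty":0,"tz":0,"gripper":-1}]'
python3 -c "
from h import *
o=get_obs();print(o['wrist_torque'],Ro.from_euler('xyz',o['tool_rot'],degrees=True).inv().apply(o['force']))
ins(.0)"
```

```text
time_s: 13.7
tool_pos: [0.5958, 0.0424, 0.1588]
tool_rot: [-180.0, -33.0, 3.4]
force: [0.3, 0.2, -0.4]
grip_width: 0.0137
grasp_force: 40.0
[-0.10304494  0.9067687   0.05078745] [ 0.04269935 -0.16974365  0.51348902]
t [-4.4  0.8  0.1] w [ 0.05  0.02 -0.09] pos [0.5958 0.0424 0.1588] rot [-179.99  -32.98    3.39] F [ 0.3  0.2 -0.4] grip 0.0137 40.0 time 13.7 q [ -61.  -14.   49.  127.   27.   32. -116.]
```

```bash
for i in 1; do python3 -m creep '[{"wx":0,"wy":0,"wz":0,"tx":-1,"ty":0,"tz":0,"gripper":-1},{"wx":0,"wy":0,"wz":0,"tx":-2,"ty":0,"tz":0,"gripper":-1},{"wx":0,"wy":0,"wz":0,"tx":-3,"ty":0,"tz":0,"gripper":-1},{"wx":0,"wy":0,"wz":0,"tx":-4,"ty":0,"tz":0,"gripper":-1},{"wx":0,"wy":0,"wz":0,"tx":-4,"ty":0,"tz":0,"gripper":-1}]';done
python3 -c "
from h import *
o=get_obs();print(o['wrist_torque'],Ro.from_euler('xyz',o['tool_rot'],degrees=True).inv().apply(o['force']))
ins(.0)"
```

```text
time_s: 14.12
tool_pos: [0.5926, 0.0423, 0.1567]
tool_rot: [-180.0, -33.0, 3.4]
force: [-0.7, 0.0, -0.7]
grip_width: 0.0134
grasp_force: 40.0
[-0.09704585  0.85739565  0.02458856] [-0.97927679 -0.07430087  0.15178331]
t [-0.6  0.8  0.1] w [ 0.04  0.01 -0.09] pos [0.5926 0.0423 0.1567] rot [-179.99  -32.99    3.4 ] F [-0.7  0.  -0.7] grip 0.0134 40.0 time 14.12 q [ -61.  -14.   48.  127.   28.   32. -117.]
```

```bash
python3 -m creep '[{"wx":0,"wy":0,"wz":0,"tx":-1,"ty":0,"tz":0,"gripper":-1},{"wx":0,"wy":0,"wz":0,"tx":-2,"ty":0,"tz":0,"gripper":-1},{"wx":0,"wy":0,"wz":0,"tx":-3,"ty":0,"tz":0,"gripper":-1},{"wx":0,"wy":0,"wz":0,"tx":-3,"ty":0,"tz":0,"gripper":-1}]'
python3 -c "
from h import *
o=get_obs();print(o['wrist_torque'],Ro.from_euler('xyz',o['tool_rot'],degrees=True).inv().apply(o['force']))
ins(.0)"
```

```text
time_s: 14.45
tool_pos: [0.59, 0.0421, 0.155]
tool_rot: [-180.0, -33.0, 3.4]
force: [-0.1, 1.4, -1.2]
grip_width: 0.0136
grasp_force: 40.0
[-0.18087081  0.88133793 -0.01570559] [-0.63603987 -1.42311415  1.0247503 ]
t [2.5 0.8 0.1] w [ 0.04  0.01 -0.09] pos [0.59   0.0421 0.155 ] rot [-179.99  -32.99    3.39] F [-0.1  1.4 -1.2] grip 0.0136 40.0 time 14.45 q [ -60.  -14.   48.  128.   28.   31. -117.]
```

```bash
python3 -m creep '[{"wx":0,"wy":0,"wz":0,"tx":-1,"ty":0,"tz":0,"gripper":-1},{"wx":0,"wy":0,"wz":0,"tx":-2,"ty":0,"tz":0,"gripper":-1},{"wx":0,"wy":0,"wz":0,"tx":-2,"ty":0,"tz":0,"gripper":-1}]'
python3 -c "
from h import *
o=get_obs();print(Ro.from_euler('xyz',o['tool_rot'],degrees=True).inv().apply(o['force']))
ins(.0)
p,X,ok=cloud('scene');cv2.imwrite('pics/in1.png',cv2.resize(p[130:200,230:325,::-1],None,fx=8,fy=8,interpolation=cv2.INTER_CUBIC))"
```

```text
time_s: 14.7
tool_pos: [0.5885, 0.042, 0.154]
tool_rot: [-180.0, -33.0, 3.4]
force: [-0.3, -0.0, -0.4]
grip_width: 0.0135
grasp_force: 40.0
[-0.45210647  0.00706519  0.23274752]
t [4.3 0.8 0.1] w [ 0.04  0.   -0.08] pos [0.5885 0.042  0.154 ] rot [-179.99  -33.      3.4 ] F [-0.3 -0.  -0.4] grip 0.0135 40.0 time 14.7 q [ -60.  -14.   47.  128.   28.   31. -117.]
```

View pics/in1.png

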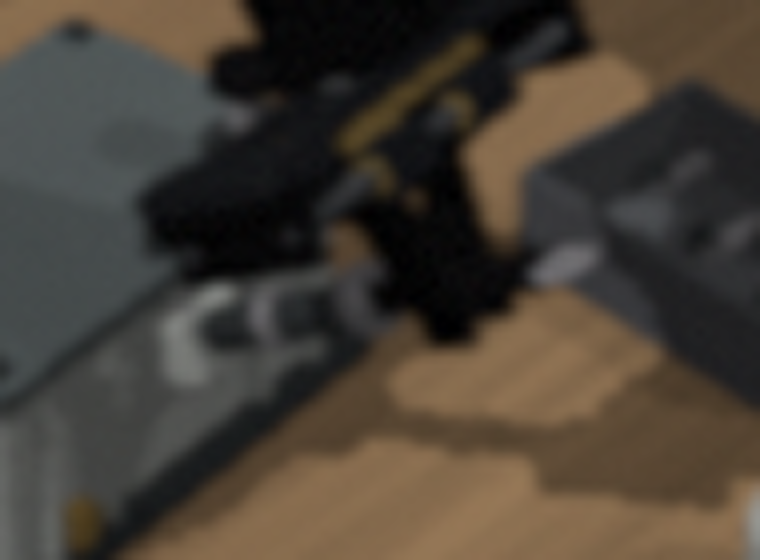

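The collar at crop (365,300) is almost on the rim at about (335,300), and the rod has disappeared into the tube. I'll push on in small steps.

```bash
python3 -m creep '[{"wx":0,"wy":0,"wz":0,"tx":-1,"ty":0,"tz":0,"gripper":-1},{"wx":0,"wy":0,"wz":0,"tx":-2,"ty":0,"tz":0,"gripper":-1},{"wx":0,"wy":0,"wz":0,"tx":-2,"ty":0,"tz":0,"gripper":-1}]'
python3 -c "
from h import *
o=get_obs();print(Ro.from_euler('xyz',o['tool_rot'],degrees=True).inv().apply(o['force']))"
python3 -m creep '[{"wx":0,"wy":0,"wz":0,"tx":-1,"ty":0,"tz":0,"gripper":-1},{"wx":0,"wy":0,"wz":0,"tx":-2,"ty":0,"tz":0,"gripper":-1},{"wx":0,"wy":0,"wz":0,"tx":-2,"ty":0,"tz":0,"gripper":-1}]'
python3 -c "
from h import *
o=get_obs();print(Ro.from_euler('xyz',o['tool_rot'],degrees=True).inv().apply(o['force']));ins(0)"
```

```text
time_s: 15.0
tool_pos: [0.5882, 0.0421, 0.1543]
tool_rot: [-180.0, -33.2, 3.4]
force: [4.0, 1.2, -0.6]
grip_width: 0.0135
grasp_force: 40.0
[ 3.10168418 -0.91836521  2.75335561]
time_s: 15.25
tool_pos: [0.588, 0.0422, 0.1547]
tool_rot: [-179.9, -33.4, 3.4]
force: [8.5, -0.5, 1.2]
grip_width: 0.0136
grasp_force: 40.0
[7.70317572 0.98705994 3.66702064]
t [4.3 1.1 1. ] w [-0.03 -0.39 -0.08] pos [0.588  0.0422 0.1547] rot [-179.92  -33.39    3.4 ] F [ 8.5 -0.5  1.2] grip 0.0136 40.0 time 15.25 q [ -59.  -15.   47.  128.   29.   31. -118.]
```

```bash
python3 -m creep '[{"wx":0,"wy":0,"wz":0,"tx":-1,"ty":0,"tz":0,"gripper":-1},{"wx":0,"wy":0,"wz":0,"tx":-2,"ty":0,"tz":0,"gripper":-1},{"wx":0,"wy":0,"wz":0,"tx":-3,"ty":0,"tz":0,"gripper":-1},{"wx":0,"wy":0,"wz":0,"tx":-3,"ty":0,"tz":0,"gripper":-1},{"wx":0,"wy":0,"wz":0,"tx":-3,"ty":0,"tz":0,"gripper":-1}]'
python3 -c "
from h import *
o=get_obs();print(Ro.from_euler('xyz',o['tool_rot'],degrees=True).inv().apply(o['force']));ins(0)
p,X,ok=cloud('scene');cv2.imwrite('pics/in2.png',cv2.resize(p[140:190,240:300,::-1],None,fx=10,fy=10,interpolation=cv2.INTER_CUBIC))"
```

```text
time_s: 15.67
tool_pos: [0.5878, 0.0424, 0.1554]
tool_rot: [-179.9, -33.7, 3.4]
force: [13.4, -0.4, 1.0]
grip_width: 0.0134
grasp_force: 40.0
[11.70218003  1.23167631  6.57615701]
t [4.2 1.2 1.7] w [-0.09 -0.69 -0.09] pos [0.5878 0.0424 0.1554] rot [-179.86  -33.69    3.4 ] F [13.4 -0.4  1. ] grip 0.0134 40.0 time 15.67 q [ -59.  -15.   46.  128.   29.   31. -118.]
```

View pics/in2.png

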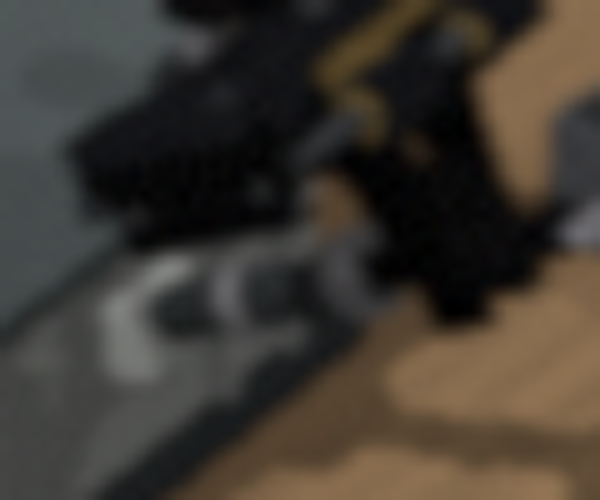

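The collar covers the rim at about crop (352,280), and the tool has stopped under 12 N. One last nudge, easing the lateral load, will confirm it is seated.

```bash
python3 -m creep '[{"wx":0,"wy":0,"wz":0,"tx":0,"ty":0,"tz":-2,"gripper":-1},{"wx":0,"wy":0,"wz":0,"tx":-1,"ty":0,"tz":-3,"gripper":-1},{"wx":0,"wy":0,"wz":0,"tx":-2,"ty":0,"tz":-3,"gripper":-1},{"wx":0,"wy":0,"wz":0,"tx":-2,"ty":0,"tz":-3,"gripper":-1}]'
python3 -c "
from h import *
o=get_obs();print(Ro.from_euler('xyz',o['tool_rot'],degrees=True).inv().apply(o['force']),o['wrist_torque']);ins(0)"
python3 -m creep '[{"wx":0,"wy":0,"wz":0,"tx":-1,"ty":0,"tz":-1,"gripper":-1},{"wx":0,"wy":0,"wz":0,"tx":-3,"ty":0,"tz":-1,"gripper":-1},{"wx":0,"wy":0,"wz":0,"tx":-3,"ty":0,"tz":-1,"gripper":-1},{"wx":0,"wy":0,"wz":0,"tx":-3,"ty":0,"tz":-1,"gripper":-1}]'
python3 -c "
from h import *
o=get_obs();print(Ro.from_euler('xyz',o['tool_rot'],degrees=True).inv().apply(o['force']),o['wrist_torque']);ins(0)"
```

```text
time_s: 16.05
tool_pos: [0.5859, 0.0428, 0.1583]
tool_rot: [-179.8, -33.9, 3.4]
force: [16.4, 0.6, 1.2]
grip_width: 0.0136
grasp_force: 40.0
[14.29408331  0.43485475  8.14258137] [-0.03123559 -2.64022004 -0.01209494]
t [4.1 1.7 5.2] w [-0.15 -0.9  -0.07] pos [0.5859 0.0428 0.1583] rot [-179.8   -33.9     3.42] F [16.4  0.6  1.2] grip 0.0136 40.0 time 16.05 q [ -58.  -15.   45.  129.   29.   31. -118.]
time_s: 16.38
tool_pos: [0.5849, 0.0431, 0.1596]
tool_rot: [-179.7, -34.2, 3.4]
force: [21.2, 0.7, 2.3]
grip_width: 0.0131
grasp_force: 40.0
[18.84032688  0.58974198 10.06524344] [ 0.02758598 -3.44029343  0.03362439]
t [4.1 2.1 6.8] w [-0.23 -1.18 -0.06] pos [0.5849 0.0431 0.1596] rot [-179.73  -34.18    3.42] F [21.2  0.7  2.3] grip 0.0131 40.0 time 16.38 q [ -57.  -15.   44.  129.   29.   31. -118.]
```

Axial progress is hard-stopped under 19 N, at the expected depth, so the collar is seated. I'll draw it out.

```bash
python3 -m creep '[{"wx":0,"wy":0,"wz":0,"tx":6,"ty":0,"tz":2,"gripper":-1},{"wx":0,"wy":0,"wz":0,"tx":12,"ty":0,"tz":4,"gripper":-1},{"wx":0,"wy":0,"wz":0,"tx":20,"ty":0,"tz":4,"gripper":-1},{"wx":0,"wy":0,"wz":0,"tx":28,"ty":0,"tz":4,"gripper":-1},{"wx":0,"wy":0,"wz":0,"tx":28,"ty":0,"tz":4,"gripper":-1}]'
python3 -c "
from h import *
o=get_obs();print(Ro.from_euler('xyz',o['tool_rot'],degrees=True).inv().apply(o['force']),o['wrist_torque']);ins(.05)"
```

```text
time_s: 16.8
tool_pos: [0.6031, 0.043, 0.1637]
tool_rot: [180.0, -33.1, 3.4]
force: [-0.2, 0.6, -1.1]
grip_width: 0.0133
grasp_force: 40.0
[-0.75756852 -0.65146804  0.84424823] [-0.10260018  0.82867997 -0.02070665]
t [36.7  0.8  0.2] w [ 0.06 -0.05 -0.08] pos [0.6031 0.043  0.1637] rot [179.99 -33.05   3.4 ] F [-0.2  0.6 -1.1] grip 0.0133 40.0 time 16.8 q [ -60.  -12.   48.  126.   25.   32. -114.]
```

```bash
python3 -m creep '[{"wx":0,"wy":0,"wz":0,"tx":12,"ty":0,"tz":0,"gripper":-1},{"wx":0,"wy":0,"wz":0,"tx":24,"ty":0,"tz":0,"gripper":-1},{"wx":0,"wy":0,"wz":0,"tx":36,"ty":0,"tz":0,"gripper":-1},{"wx":0,"wy":0,"wz":0,"tx":48,"ty":0,"tz":0,"gripper":-1},{"wx":0,"wy":0,"wz":0,"tx":60,"ty":0,"tz":0,"gripper":-1}]'
python3 -m creep '[{"wx":0,"wy":0,"wz":0,"tx":15,"ty":0,"tz":0,"gripper":-1},{"wx":0,"wy":0,"wz":0,"tx":30,"ty":0,"tz":0,"gripper":-1},{"wx":0,"wy":0,"wz":0,"tx":50,"ty":0,"tz":0,"gripper":-1},{"wx":0,"wy":0,"wz":0,"tx":75,"ty":0,"tz":0,"gripper":-1},{"wx":0,"wy":0,"wz":0,"tx":90,"ty":0,"tz":0,"gripper":-1}]'
python3 -c "
from h import *
ins(.15);go([.70,.04,.30],[180,0,3.4],True)"
```

```text
time_s: 17.22
tool_pos: [0.6519, 0.0459, 0.1951]
tool_rot: [-180.0, -32.9, 3.4]
force: [-1.0, -0.3, -1.6]
grip_width: 0.0133
grasp_force: 40.0
time_s: 17.63
tool_pos: [0.7291, 0.0516, 0.2457]
tool_rot: [180.0, -33.1, 3.5]
force: [0.6, 0.9, -0.5]
grip_width: 0.0132
grasp_force: 40.0
t [-13.8   1.8   0.2] w [ 0.02 -0.08  0.01] pos [0.7291 0.0516 0.2457] rot [179.98 -33.08   3.51] F [ 0.6  0.9 -0.5] grip 0.0132 40.0 time 17.63 q [-64.   7.  62. 105. -10.  39. -85.]
t [ -5.5   9.8 -46.1] w [-1.000e-02 -3.308e+01  1.000e-01] pos [0.7291 0.0516 0.2457] rot [179.98 -33.08   3.51] F [ 0.6  0.9 -0.5] grip 0.0132 40.0 time 17.63 q [-64.   7.  62. 105. -10.  39. -85.]
```

```bash
python3 -m creep '[{"wx":0,"wy":-7,"wz":0,"tx":0,"ty":2,"tz":-15,"gripper":-1},{"wx":0,"wy":-14,"wz":0,"tx":-2,"ty":4,"tz":-30,"gripper":-1},{"wx":0,"wy":-21,"wz":0,"tx":-4,"ty":6,"tz":-46,"gripper":-1},{"wx":0,"wy":-28,"wz":0,"tx":-5,"ty":10,"tz":-46,"gripper":-1},{"wx":0,"wy":-33,"wz":0,"tx":-5,"ty":10,"tz":-46,"gripper":-1}]'
python3 -m creep '[{"wx":0,"wy":0,"wz":0,"tx":0,"ty":0,"tz":-15,"gripper":-1},{"wx":0,"wy":0,"wz":0,"tx":0,"ty":0,"tz":-15,"gripper":-1},{"wx":0,"wy":0,"wz":0,"tx":0,"ty":0,"tz":-15,"gripper":-1},{"wx":0,"wy":0,"wz":0,"tx":0,"ty":0,"tz":-15,"gripper":-1},{"wx":0,"wy":0,"wz":0,"tx":0,"ty":0,"tz":-15,"gripper":-1}]'
python3 - <<'E'
from h import *
p,X,ok=cloud("scene")
for q in("gauge","gauge_collar","gauge_tip","piston","wrench"):print(q,[(np.round(r["point"],3),round(r["confidence"],2)) for r in nets.place_of(q,"scene")])
o=get_obs();R=Ro.from_euler('xyz',o["tool_rot"],degrees=True);T=np.array(o["tool_pos"]);print(T,o["tool_rot"])
i=optics.camera_info("scene");f=192/np.tan(np.radians(i["fovy"])/2)
def px(w):
    q=np.array(i["R"])@w+np.array(i["t"]);return f*q[:2]/q[2]+[i["cx"],i["cy"]]
u0=(px(T)-[50,50]).astype(int);u0=np.clip(u0,0,[412,284]);k=6
a=cv2.resize(p[u0[1]:u0[1]+90,u0[0]:u0[0]+100,::-1],None,fx=k,fy=k,interpolation=cv2.INTER_CUBIC)
for x in(-.145,-.055,.045,.07):
    u=px(T+R.apply([x,0,-.019]));print(x,u.round(1));cv2.circle(a,tuple(int(s) for s in (u-u0+.5)*k),4,(0,0,255),1)
cv2.imwrite("pics/level.png",a);print(u0)
E
```

```text
time_s: 18.05
tool_pos: [0.699, 0.039, 0.2817]
tool_rot: [-179.9, 0.2, 3.5]
force: [1.2, 0.3, 0.8]
grip_width: 0.0132
grasp_force: 40.0
time_s: 18.47
tool_pos: [0.6981, 0.0388, 0.2965]
tool_rot: [-179.9, -0.1, 3.4]
force: [-0.4, 0.2, -0.5]
grip_width: 0.0134
grasp_force: 40.0
gauge [(array([0.7  , 0.038, 0.316]), 0.68), (array([ 0.257, -0.358,  0.01 ]), 0.63), (array([ 0.783, -0.346,  0.009]), 0.53)]
gauge_collar [(array([ 0.795, -0.311,  0.012]), 0.79), (array([ 0.303, -0.338,  0.012]), 0.49)]
gauge_tip [(array([ 0.394, -0.303,  0.017]), 0.79), (array([ 0.822, -0.255,  0.016]), 0.57), (array([0.56 , 0.034, 0.313]), 0.47)]
piston [(array([ 0.702,  0.14 , -0.001]), 0.96)]
wrench [(array([ 0.729, -0.125,  0.   ]), 0.62)]
[0.69861741 0.0390732  0.29601267] [-1.79921262e+02 -5.34913580e-02  3.43926731e+00]
-0.145 [279.1 123.7]
-0.055 [305.2 134.6]
0.045 [336.3 147.5]
0.07 [344.5 150.9]
[271  97]
```

View pics/level.png

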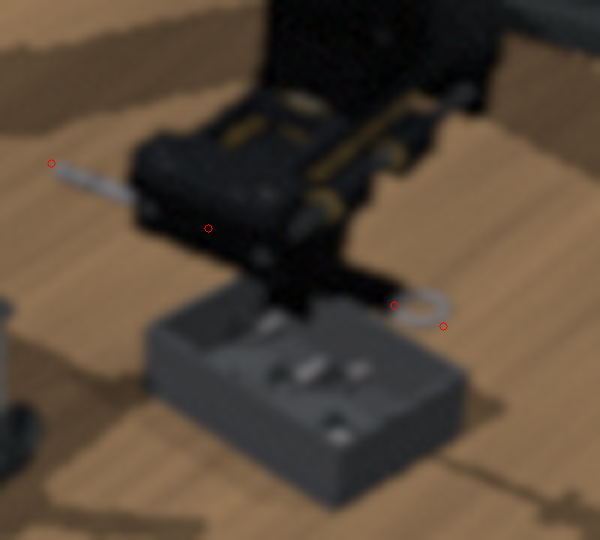

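The gauge is held with its tip at crop (57,170) and its ring at (421,308). It sits about 2° tip-low relative to the tool, so I'll measure the tilt from the depth.

```bash
cat > tilt.py <<'E'
from h import *
Q=[]
for _ in range(6):
    p,X,ok=cloud("scene");o=get_obs()
    R=Ro.from_euler('xyz',[180,0,o["tool_rot"][2]],degrees=True)
    L=R.inv().apply((X[ok]-np.array(o["tool_pos"])))+[0,0,.019]; L[:,2]*=-1  # level frame at grasp, z up
    Q.append(L[(abs(L[:,1])<.02)&(abs(L[:,2])<.03)&(L[:,0]>-.16)&(L[:,0]<.08)])
Q=np.vstack(Q)
rod=Q[(Q[:,0]<-.095)&(abs(Q[:,1])<.012)];ring=Q[(Q[:,0]>.047)]
for n,s in(("rod",rod),("ring",ring)):print(n,len(s),np.round(np.median(s,0),4),np.round(s.mean(0),4))
for lo in np.arange(-.16,.08,.015):
    s=Q[(Q[:,0]>=lo)&(Q[:,0]<lo+.015)]
    if len(s):print(round(lo,3),len(s),np.round(np.median(s,0),4))
a,b=np.median(rod,0),np.median(ring,0);print("tilt (+ = tip low)",np.degrees(np.arctan2(b[2]-a[2]+.004*.7,b[0]-a[0])))
E
python3 tilt.py
```

```text
rod 225 [-0.1166  0.0025  0.0006] [-0.1172  0.0023  0.0005]
ring 266 [0.0585 0.0025 0.0057] [0.059  0.0016 0.0058]
-0.145 47 [-1.342e-01  1.600e-03 -1.000e-04]
-0.13 76 [-0.1218  0.0026  0.0002]
-0.115 81 [-0.108   0.0028  0.0012]
-0.1 33 [-0.0961  0.0033  0.0014]
-0.025 2 [-0.0101  0.0126 -0.0132]
-0.01 213 [ 0.0011  0.0149 -0.0055]
0.005 529 [0.0102 0.007  0.0088]
0.02 217 [0.0276 0.0048 0.0083]
0.035 214 [0.0428 0.0049 0.0075]
0.05 144 [0.0572 0.0019 0.0055]
0.065 74 [0.0696 0.0027 0.006 ]
tilt (+ = tip low) 2.5794160735639085
```

```bash
python3 -m creep '[{"wx":0,"wy":-1,"wz":0,"tx":0,"ty":0,"tz":0,"gripper":-1},{"wx":0,"wy":-2.4,"wz":0,"tx":0,"ty":0,"tz":0,"gripper":-1},{"wx":0,"wy":-2.4,"wz":0,"tx":0,"ty":0,"tz":0,"gripper":-1},{"wx":0,"wy":-2.4,"wz":0,"tx":0,"ty":0,"tz":0,"gripper":-1}]'
python3 tilt.py | tail -1; python3 -m creep '[{"wx":0,"wy":0,"wz":0,"tx":0,"ty":0,"tz":0,"gripper":-1},{"wx":0,"wy":0,"wz":0,"tx":0,"ty":0,"tz":0,"gripper":-1},{"wx":0,"wy":0,"wz":0,"tx":0,"ty":0,"tz":0,"gripper":-1},{"wx":0,"wy":0,"wz":0,"tx":0,"ty":0,"tz":0,"gripper":-1}]'
```

```text
time_s: 19.4
tool_pos: [0.6993, 0.0384, 0.2949]
tool_rot: [180.0, 2.4, 3.4]
force: [-0.3, 0.1, -0.3]
grip_width: 0.0134
grasp_force: 40.0
tilt (+ = tip low) 0.11417604196305757
time_s: 20.03
tool_pos: [0.6989, 0.0386, 0.2955]
tool_rot: [-180.0, 2.4, 3.4]
force: [-0.0, 0.1, -1.1]
grip_width: 0.0134
grasp_force: 40.0
```

```bash
python3 -c "
from cell import env
print(env.sign_off())"
```

```text
the job is handed in; nothing more can be done
None
```

The job is handed in at about 20 s: I pressed the primer to its stop and saw it back up, slid the dipstick in until it stopped hard at the collar's depth, and drew it right out. It is now held level within about 0.1°, about 31 cm above the bench and clear of the tube, with the piston and spanner where they were.

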